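Snap the pipette-rest post into its bench stand

ROBOT

A 6-joint arm with a two-finger parallel gripper is mounted at the origin on a cart in front of the work surface, level with it; the furniture and walls round the work are solid. World frame = base frame: x ahead of the robot, y to its left, z up, the work surface at z = 0. Lengths are in mm, angles in rad, forces in N, time in s.
With the tool pointing down it reaches from about 300 to 875 mm from the base axis. Payload 6.4 kg.
Tool frame: the origin (TCP) lies at the very end of the fingers, on their centre line; the grasp point (between the pads) lies 19 mm behind it; z points along the fingers, y is the line along which they close (so a half turn about z gives the same grasp; the last joint's range is limited). The gripper opens to 85 mm and grips with 20 to 120 N. Pads are 22 mm wide; open, the fingers measure 114 mm over their backs; the gripper's body (76 mm by 85 mm) begins 54 mm behind the grasp point. The pads swing forward as they close: fully open they stand 13 mm farther back than shut.
Start: joints at [-1.499, 0.181, 1.607, -0, 1.354, -0.206], TCP at [157.704, -552.965, 231.288] pointing down, gripper open.
Joint ranges: [-2.99, 2.99], [-0.89, 2.07], [0.3, 2.58], [-1.14, 4.28], [0, 2.63], [-3.12, 3.12]. Speed limits (rad/s): [2.57, 2.57, 3.01, 3.14, 3.14, 3.14].

INTERFACE

Orientations are given as a unit quaternion [x, y, z, w].
In Python, from workcell import manip gives the robot as it stands.
- The arm moves only by the tool drive_tool, never from a script. Its argument "motion" is a list that holds one entry, the list of rows, each a list of 7 numbers: the closure, from -1 (fully open) to 1 (shut), so that 0 is half open, then the shift along the tool's x, y, z in units of 400 mm (1.0 is 400 mm), then the turn, a rotation vector about the tool's x, y, z in units of 90 degrees (1.0 is 90 degrees). A call has 1 to 5 rows; each row is the pose to reach, as a shift and turn from the pose commanded when the call began, along the tool's axes at that moment; what a row does not reach only later rows make up. A row lasts 1/8 s, in which the tool goes at most 62.5 mm and 10.7 degrees, less where a joint would pass 70% of its speed; a pose out of reach is approached as far as the arm can. A call with a number of a shift or a turn outside -1 to 1 is refused whole. A call with a gripper value outside its range is refused whole. The fingers move at their own pace and stop on an object; the grip force is fixed at half the most. Time passes only in rows, so rows that repeat a pose let the fingers close. It gives the time, the measured TCP pose, the force, the opening and the grip force at its end, in the units of the state.
- manip.sense(): the state, without advancing time (a new reading comes with each control period).
- manip.grab_frame(name): name is "side" or "top" or "wrist"; returns the picture (480x640x3 uint8, red, green, blue); there is no depth.
- manip.camera_params(name): a dict with "fovy" (degrees; the focal length in pixels is half the picture's height over the tangent of half this angle, whatever the lens; pixels are square), "cx", "cy" (the principal point, pixels), "R" (3x3) and "t" (3): a world point X has camera coordinates R X + t. Camera axes: x right, y down, z forward; pixel columns grow to the right and rows downward; lengths in mm; the calibration is good to about 2 mm. A picture is of the moment at which its call begins: read the wrist's pose just before it. camera_params takes no time and is no camera call; for the wrist camera it gives the pose at the moment of the call.
- manip.close_job(): hands the job in; it is judged then, once.
The state is a dict: "time": time; "q": joint angles; "dq": joint speeds; "joint_torque": joint torques, N m; "tool_pos": TCP position; "tool_rot": TCP orientation; "force": force on the tool from outside, world axes, zero at the start; "wrist_torque": the same for the moment, N m; "opening": opening from 0.0 (shut) to 1.0 (fully open); "grasp_force": force on a finger pad.
Only numpy, scipy, OpenCV 4.12 (cv2) and the standard library are available. Lean on these libraries where they do the work, as an engineer would, in place of code of your own. Each camera call takes 0.05 s, during which the arm holds its last target. There are 200 camera calls.

TASK

Take the square pipette-rest post out of its grey parking block and, keeping it upright, lock it in the round-footed stand: hold its spring button flush so the post can slide into the stand's square tube, then push it down until it is fully home and the button pops out through the window, and make sure of the seat with a steady push of 15 to 20 N on its top, held for a second. Work gently - nothing may be forced harder than that against the stand - then let go, and leave the other things on the bench where they are.

Things in the scene. Friction and masses are not known exactly. Their poses are not given: they have to be found in the camera images.
- rest_post: Loose post, 0.13-0.21 kg: upright aluminium bar 24x24 mm, tapered black foot (lowest 8 mm, 17 mm wide at the bottom), on top a black cross bar 22 (x) by 78 mm (y), 9 thick, with a lip 6 wide and 7 mm high at each end; 112 mm tall in all. Origin: centre of the foot's underside; z up the post; the spring button sticks out of its -x face, 50 mm above the foot. Starts upright in the parking block.
- post_top (a point): Centre of the flat top of the post's cross bar, 105 mm above the foot's underside: the place to push down on. Sliding the post down with the button already inside the tube takes under 10 N; on the floor it is a hard stop.
- stand: Fixed stand: dark round foot, 84 mm in diameter, 8 thick; on it a grey square tube, 35 mm wide outside, 27 inside, rim 76 mm above the bench. In its front (-x) wall a window 18x18 mm, centred 18 mm below the rim. With the post's foot on the tube's floor and its button side to the window, the button is mid-window; it pops out about 2 mm before. Origin: centre of the foot's underside; z up.
- stand_mouth (a point): Centre of the tube's mouth at the rim, 76 mm above the bench; same axes as the stand.
- stand_floor (a point): Centre of the tube's floor, 68 mm below the rim, on which the foot finally rests; same axes as the stand.
- park: Parking block, fixed: grey plastic 56 x 56 x 26 mm with a square well 28 mm wide and 20 mm deep (its floor 6 mm above the bench) in which the post stands at the start. Origin: centre of its underside; axes as the post's, within 0.05 rad. A tall microscope (not listed, do not hit it) stands on the bench right of the work, from about x = 0.5 back, between y = 0.07 and -0.12.
- spring_button (a joint): Travel of the steel button in m: 0 = out (7 mm proud of the post's face), 0.007 = flush. Spring: 3 N out, 5 N flush. A straight cylinder 14 mm in diameter, no bevel: the tube's rim blocks it unless a finger pad holds it flush (other pad on the +x face). Pressing only its upper half leaves the lower half free to enter the tube, whose wall then keeps it in.
- button_face (a point): Centre of the button's outer face (it moves with the button); 19 mm from the post's axis along its -x when out, 50 mm above the foot.
- capillary_vial: Bystander: slim vial with a cap, 24 mm in diameter, 77 mm tall, upright between stand and parking block; origin at its underside.
- pen_2: Bystander: slim pen, 145 mm long, 9 mm high, lying along the front edge of the bench; origin underneath its middle.
- tally_counter: Bystander: round hand counter, 53 x 83 x 22 mm, lying behind the work; origin underneath its middle.
- stain_bottle_1: Bystander: amber dropper bottle, 36 mm in diameter, 102 mm tall, behind the work; origin at its underside.
- forceps: Bystander: steel forceps, 128 x 18 x 8 mm, lying to the right of the work; origin underneath its middle.
- carton_2: Bystander: small carton, 45 x 75 x 40 mm, behind the work; origin at its underside.
- timer: Bystander: flat bench timer, 66 x 62 x 19 mm, to the left of the work; origin at its underside.
Things that resemble listed ones, but are neither listed nor needed, are in the scene too. Leave any orange or pink look-alike of the rest_post alone.

How it is judged (in metres and radians):
On the way, in this order (a step that is already met when the one before it is completed fails the run):
1. the post's foot stands at least 20 mm deep in the stand's tube (horizontal distance between rest_post and stand_floor below 0.004 m and z of rest_post in the frame of stand_mouth below -0.02 m), for 0.1 s.
2. the button is held in and has gone under the tube's rim (its centre at least 8 mm below it) (horizontal distance between rest_post and stand_floor below 0.004 m and value of joint spring_button above 0.0025 m and z of button_face in the frame of stand_mouth below -0.008 m).
3. with the button out through the window, the post is pressed home on the tube's floor with more than 10 N for 0.3 s (horizontal distance between rest_post and stand_floor below 0.004 m and z of rest_post in the frame of stand_floor below 0.0025 m and value of joint spring_button below 0.0015 m and angle between rest_post's own z axis and vertical below 0.06 rad and x of button_face in the frame of stand below -0.0165 m and linear speed of rest_post below 0.02 m/s and contact force between rest_post and stand above 10 N), for 0.3 s.
At the end, for the whole second after the job is handed in: The post stands upright (within 0.06 rad) in the stand's tube, its foot within 2.5 mm of the tube's floor and its axis within 4 mm of the tube's, the spring button out again (pressed in less than 1.5 mm) through the window in the front wall, the post at rest (horizontal distance between rest_post and stand_floor below 0.004 m and z of rest_post in the frame of stand_floor below 0.0025 m and value of joint spring_button below 0.0015 m and angle between rest_post's own z axis and vertical below 0.06 rad and x of button_face in the frame of stand below -0.0165 m and linear speed of rest_post below 0.02 m/s); the robot touches nothing.
It fails at once if the post (or its button) is pressed against the stand with more than 40 N (contact force between rest_post and stand above 40 N).
It fails at once if the gripper is pressed against the stand with more than 40 N (contact force between any of the fingers, the arm and stand above 40 N).
It fails at once if the post is tipped by more than 0.4 rad (angle between rest_post's own z axis and vertical above 0.4 rad).
It fails at once if a bystander is moved by more than 15 mm (distance of any of capillary_vial, pen_2, tally_counter, stain_bottle_1, forceps, carton_2, timer from where it was at the start of the episode above 0.015 m).
It also fails if it takes over 64 s, if anything falls off the work surface, if the arm or the gripper's body presses on something with over 40 N, if the wrist force passes 120 N, or if a joint passes its speed limit or range.

## Working session

There is one attempt and no reset: what is moved stays moved. The work goes in short steps, Python scripts to look and compute and a tool call to move; the robot and the scene stay as the last step left them, time stands still between calls to the robot, and variables do not carry over. Pictures are saved under pics/ and viewed, at most 10 in all, crops included, and the job is handed in when it is done.

Besides the shell and the picture viewer there is one more tool, called after "Call:" by a JSON object that holds its "method" and its "body". drive_tool: Moves the arm, as the interface text tells. Shifts and turns lie within -1 to 1; 1 stands for 400 mm of shift or 90 degrees of turn. Its arguments: {"type":"object","properties":{"motion":{"type":"array","items":{"type":"array","items":{"type":"array","items":{"type":"number"}}}}},"required":["motion"]}

```bash
mkdir -p pics; ls
python3 - <<'E'
from workcell import manip
import cv2,numpy as np
for n in("side","top"):
    im=manip.grab_frame(n); cv2.imwrite(f"pics/{n}0.png",im[:,:,::-1]); p=manip.camera_params(n); R=np.array(p["R"]);print(n,p["fovy"],p["cx"],p["cy"],R.round(3).tolist(),(-R.T@np.array(p["t"])).round(1))
s=manip.sense();print(s["time"],s["tool_pos"],s["tool_rot"],s["force"],s["opening"])
E
```

```text
pics
side 42.492591842109 319.95738457026533 241.84585370977166 [[0.062, -0.998, 0.005], [-0.436, -0.031, -0.899], [0.898, 0.053, -0.438]] [-451.8  202.8  584.7]
top 55.5080858498943 322.38095109101084 242.03697089482336 [[-0.009, -1.0, -0.009], [-0.995, 0.01, -0.104], [0.104, 0.008, -0.995]] [ 470.8  272.2 1005.1]
0.1 [ 157.63742424 -552.43832952  230.49176627] [ 9.90372572e-01  1.38425120e-01  4.04480381e-05 -8.08316101e-04] [0.93113319 0.54001802 0.35881675] 0.9967394693692276
```

View pics/side0.png

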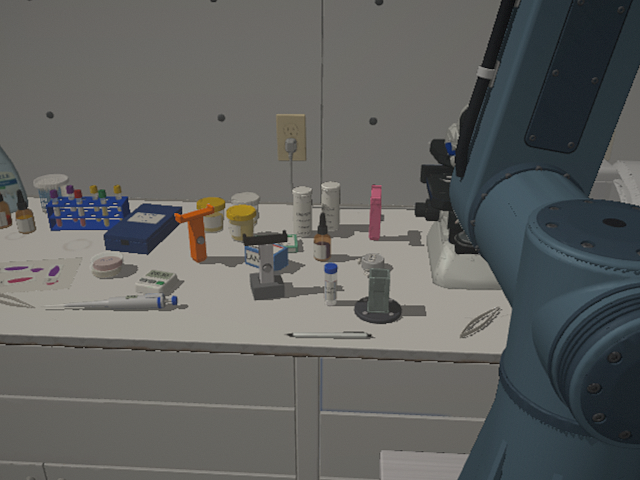

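View pics/top0.png

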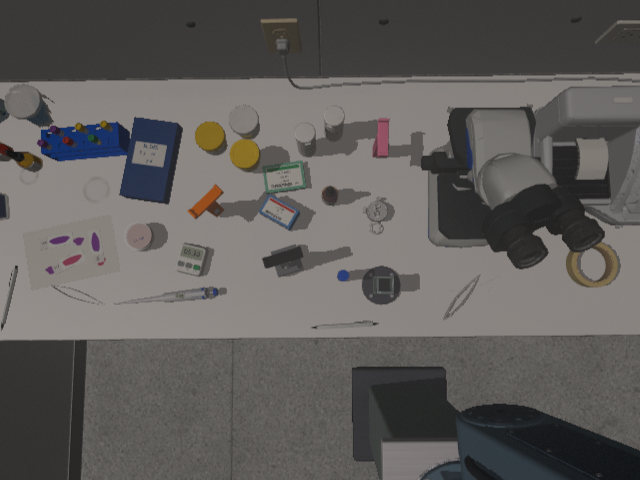

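The side view shows the post at about (265,262) in its block at (267,287), the vial at (330,285) and the stand at (378,300). The top view shows the cross bar at (283,257) and the stand tube at (383,285). I'll crop both views for closer measurement.

```bash
cat > h.py <<'E'
import numpy as np,cv2
from workcell import manip
def ray(p,uv):
    f=240/np.tan(np.radians(p["fovy"])/2);R=np.array(p["R"]);t=np.array(p["t"])
    d=R.T@np.array([(uv[0]-p["cx"])/f,(uv[1]-p["cy"])/f,1]);return -R.T@t,d
def onz(p,uv,z):
    c,d=ray(p,uv);return (c+d*(z-c[2])/d[2])
def proj(p,X):
    f=240/np.tan(np.radians(p["fovy"])/2);c=np.array(p["R"])@np.array(X)+np.array(p["t"]);return f*c[0]/c[2]+p["cx"],f*c[1]/c[2]+p["cy"]
def st():
    s=manip.sense();print({k:np.round(s[k],4).tolist() for k in("time","tool_pos","tool_rot","force","wrist_torque","opening","grasp_force")});return s
E
python3 - <<'E'
import cv2,numpy as np
a=cv2.imread("pics/top0.png")[235:310,240:440];b=cv2.imread("pics/side0.png")[225:325,235:415]
a=cv2.resize(a,None,fx=3.5,fy=3.5,interpolation=3);b=cv2.resize(b,None,fx=3.3,fy=3.3,interpolation=3)
o=np.zeros((600,720,3),np.uint8);o[:262,:700]=a;o[265:595,:594]=b
cv2.imwrite("pics/c1.png",np.clip(o*1.8,0,255).astype(np.uint8))
E
```

```text
(no output)
```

View pics/c1.png

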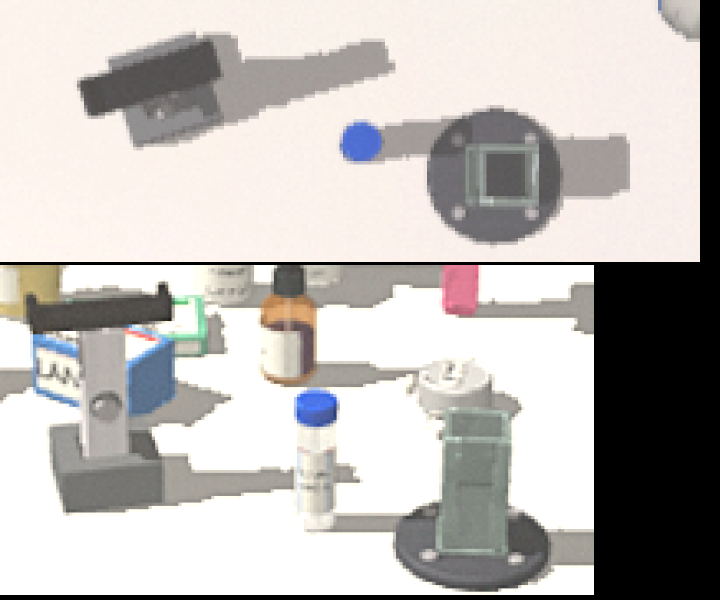

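The crop shows the cross bar centred near top-view pixel (283,257), yawed about 17°. The button faces the robot, and the stand is nearly square to the axes with its rim centre near (385.7,285).

Run:
```python
from h import *
p=manip.camera_params("top");q=manip.camera_params("side")
T=lambda x,y:(240+(x+.5)/3.5-.5,235+(y+.5)/3.5-.5); S=lambda x,y:(235+x/3.3,225+(y-265)/3.3)
im=cv2.imread("pics/top0.png");g=im[240:275,255:310].max(2)
for th in(35,45,55):
    n,l,s,c=cv2.connectedComponentsWithStats((g<th).astype(np.uint8));i=1+s[1:,4].argmax()
    pts=np.argwhere(l==i)[:,::-1].astype(np.float32)+[255,240];r=cv2.minAreaRect(pts.astype(np.float32));print(th,s[i,4],r,onz(p,r[0],112).round(1))
L,Rr=onz(p,T(85,98),115),onz(p,T(218,57),115);print("bar",L,Rr,(L+Rr)/2)
print("mouth",onz(p,T(510,175),76))
c=[onz(p,T(*a),76)[:2].round(1) for a in((480,145),(540,145),(540,205),(480,205))];print(c)
print("foot top circle",onz(p,T(494,175),8))
print("vial",onz(p,T(361,141),77))
# side checks: predicted
for X in([*((L+Rr)/2)[:2],111],[*onz(p,T(510,175),76)[:2],76]):
    u=proj(q,X);print("side crop",(u[0]-235)*3.3,(u[1]-225)*3.3+265)
```

```text
Traceback (most recent call last):
ValueError: attempt to get argmax of an empty sequence
```

Run:
```python
from h import *
p=manip.camera_params("top");q=manip.camera_params("side")
T=lambda x,y:(240+(x+.5)/3.5-.5,235+(y+.5)/3.5-.5)
im=cv2.imread("pics/top0.png");g=im[240:275,255:310].max(2);print(g.min())
for th in(42,50,58):
    n,l,s,c=cv2.connectedComponentsWithStats((g<th).astype(np.uint8))
    if n<2: continue
    i=1+s[1:,4].argmax()
    pts=np.argwhere(l==i)[:,::-1].astype(np.float32)+np.float32([255,240]);r=cv2.minAreaRect(pts);print(th,s[i,4],r,onz(p,r[0],112).round(1))
L,Rr=onz(p,T(85,98),115),onz(p,T(218,57),115);print("bar",L,Rr,(L+Rr)/2)
c=[onz(p,T(*a),76)[:2].round(1) for a in((480,145),(540,145),(540,205),(480,205))];print("mouth",onz(p,T(510,175),76),c)
print("foot top circle",onz(p,T(494,175),8))
print("vial",onz(p,T(361,141),77))
for X in([*((L+Rr)/2)[:2],111],[*onz(p,T(510,175),76)[:2],76]):
    u=proj(q,X);print("side crop",(u[0]-235)*3.3,(u[1]-225)*3.3+265)
```

```text
44
50 371 ((282.796875, 257.4203186035156), (10.499495506286621, 37.97623825073242), 72.12130737304688) [534.7 357.1 112. ]
58 429 ((282.5907897949219, 257.6903991699219), (11.811690330505371, 39.25299072265625), 72.6459732055664) [534.2 357.5 112. ]
bar [524.64742124 393.73602637 115.        ] [546.91340775 319.31183879 115.        ] [535.7804145  356.52393258 115.        ]
mouth [480.07864939 152.5747764   76.        ] [array([497.6, 169.6]), array([497.2, 134.8]), array([462.7, 135.7]), array([463. , 170.3])]
foot top circle [480.84542033 153.74889326   8.        ]
vial [500.47708286 238.56117901  77.        ]
side crop 105.22484683503089 302.2656821321791
side crop 483.2492163154233 421.3097322827648
```

```bash
cat >> h.py <<'E'
from scipy.spatial.transform import Rotation as Ro
def go(pos,yaw):
    "units of shift/turn to reach TCP pos with tool x at yaw (deg), pointing down"
    s=manip.sense();R0=Ro.from_quat(s["tool_rot"]);a=np.radians(yaw);c,n=np.cos(a),np.sin(a)
    G=Ro.from_matrix(np.array([[c,n,0],[n,-c,0],[0,0,-1]]))
    print("shift",(R0.inv().apply(np.array(pos)-s["tool_pos"])/400).round(4),"turn",((R0.inv()*G).as_rotvec()/(np.pi/2)).round(4))
E
python3 -c "
from h import *
go([360,-280,235],60);go([400,0,235],107)"
```

```text
shift [ 0.6733 -0.5163 -0.0102] turn [-0.0009 -0.0006 -0.4899]
shift [ 0.9614 -1.1621 -0.0091] turn [-6.0000e-04 -1.0000e-03 -1.0121e+00]
```

Call:
{"method": "drive_tool", "body": {"motion": [[[-1,0.68,-0.52,-0.01,0,0,-0.55],[-1,0.68,-0.52,-0.01,0,0,-0.55],[-1,0.68,-0.52,-0.01,0,0,-0.55],[-1,0.68,-0.52,-0.01,0,0,-0.55],[-1,0.68,-0.52,-0.01,0,0,-0.55]]]}}

```text
time: 0.72
tool_pos: [345.1, -300.5, 234.8]
tool_rot: [0.84, 0.542, 0.0, 0.0]
force: [0.3, 0.4, -0.5]
opening: 0.998
grasp_force: 0.0
```

```bash
python3 -c "
from h import *
st();go([420,10,235],107);go([430,153,235],107)"
```

```text
{'time': 0.725, 'tool_pos': [345.0855, -300.5101, 234.7953], 'tool_rot': [0.8403, 0.5421, 0.0001, 0.0], 'force': [0.2616, 0.4417, -0.4614], 'wrist_torque': [-0.044, -0.0618, -0.0167], 'opening': 0.998, 'grasp_force': 0.0}
shift [ 7.844e-01 -1.495e-01 -4.000e-04] turn [ 1.000e-04 -0.000e+00 -4.595e-01]
shift [ 1.1204e+00 -2.7410e-01 -4.0000e-04] turn [ 1.000e-04 -0.000e+00 -4.595e-01]
```

Call:
{"method": "drive_tool", "body": {"motion": [[[-1,0.8,-0.15,0,0,0,-0.46],[-1,0.8,-0.15,0,0,0,-0.46],[-1,0.8,-0.15,0,0,0,-0.46],[-1,0.8,-0.15,0,0,0,-0.46],[-1,0.8,-0.15,0,0,0,-0.46]]]}}

```text
time: 1.35
tool_pos: [419.8, 2.9, 235.0]
tool_rot: [0.595, 0.803, 0.0, 0.0]
force: [0.6, 0.4, -0.2]
opening: 0.999
grasp_force: 0.0
```

```bash
python3 -c "
from h import *
st();go([440,170,235],107);go([500,300,235],107)"
```

```text
{'time': 1.35, 'tool_pos': [419.7769, 2.9383, 234.9934], 'tool_rot': [0.5955, 0.8034, 0.0001, 0.0003], 'force': [0.6407, 0.417, -0.1809], 'wrist_torque': [0.0177, -0.0753, -0.0199], 'opening': 0.999, 'grasp_force': 0.0}
shift [ 3.849e-01  1.698e-01 -1.000e-04] turn [ 0.0003  0.0002 -0.0011]
shift [ 0.6523  0.4078 -0.    ] turn [ 0.0003  0.0002 -0.0011]
```

Call:
{"method": "drive_tool", "body": {"motion": [[[-1,0.33,0.16,0,0,0,0],[-1,0.33,0.16,0,0,0,0],[-1,0.33,0.16,0,0,0,0],[-1,0.33,0.16,0,0,0,0]]]}}

```text
time: 1.85
tool_pos: [442.4, 147.2, 234.5]
tool_rot: [0.595, 0.804, -0.0, -0.0]
force: [0.1, -0.1, 0.1]
opening: 1.001
grasp_force: 0.0
```

```bash
python3 -c "
from h import *
st();p=manip.camera_params('wrist');im=manip.grab_frame('wrist');cv2.imwrite('pics/w1.png',im[:,:,::-1])
np.save('w1.npy',p,allow_pickle=True);R=np.array(p['R']);print(p['fovy'],R.round(2),-R.T@np.array(p['t']),proj(p,[480.5,153,76]))
go([520,305,235],107.5)"
```

```text
{'time': 1.85, 'tool_pos': [442.3547, 147.217, 234.4955], 'tool_rot': [0.5947, 0.8039, -0.0003, -0.0004], 'force': [0.1127, -0.1344, 0.051], 'wrist_torque': [0.0275, 0.004, -0.0415], 'opening': 1.0011, 'grasp_force': 0.0}
58.20948503808315 [[ 0.96  0.29 -0.  ]
 [ 0.28 -0.92  0.29]
 [ 0.08 -0.28 -0.96]] [422.16591313 217.24614648 378.41439176] (np.float64(372.83676135879944), np.float64(221.23697906103047))
shift [ 0.3234  0.3013 -0.0017] turn [-0.0007  0.     -0.0063]
```

View pics/w1.png

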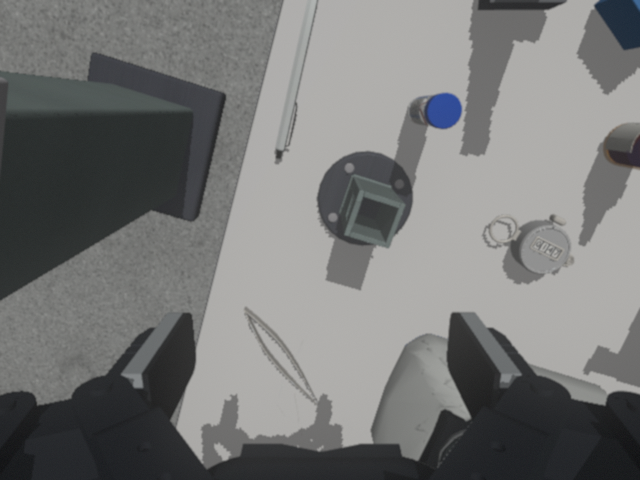

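The wrist view shows the stand mouth near (375,217), close to the predicted (373,221). The vial cap is at (443,110). I'll enlarge the rim.

```bash
python3 -c "
import cv2,numpy as np
a=cv2.imread('pics/w1.png')[165:260,315:425];a=cv2.resize(a,None,fx=6,fy=6,interpolation=3);cv2.imwrite('pics/c2.png',np.clip(a*2.,0,255).astype(np.uint8))"
```

```text
(no output)
```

View pics/c2.png

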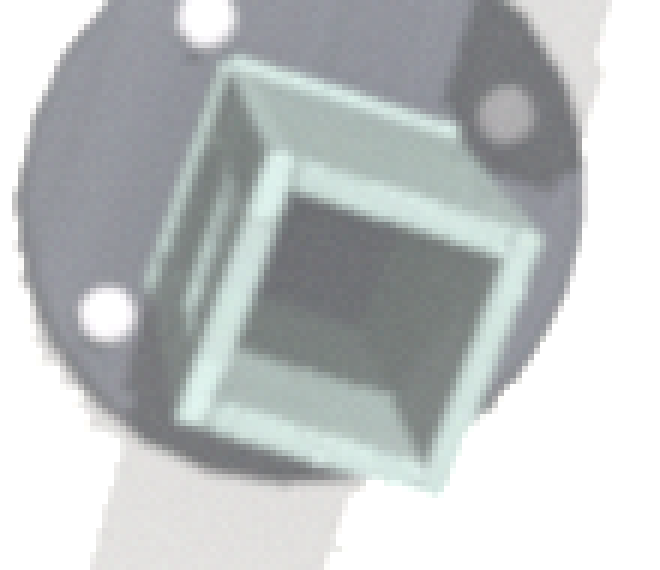

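Call:
{"method": "drive_tool", "body": {"motion": [[[-1,0.32,0.3,0,0,0,0],[-1,0.32,0.3,0,0,0,0],[-1,0.32,0.3,0,0,0,0],[-1,0.32,0.3,0,0,0,0]]]}}

```text
time: 2.4
tool_pos: [521.6, 303.7, 233.8]
tool_rot: [0.596, 0.803, -0.0, -0.0]
force: [-0.5, -0.7, 0.5]
opening: 1.001
grasp_force: 0.0
```

```bash
python3 -c "
from h import *
st();p=manip.camera_params('wrist');im=manip.grab_frame('wrist');cv2.imwrite('pics/w2.png',im[:,:,::-1])
np.save('w2.npy',p,allow_pickle=True);print(proj(p,[535,357,111]))"
```

```text
{'time': 2.4, 'tool_pos': [521.6127, 303.7488, 233.8065], 'tool_rot': [0.5957, 0.8032, -0.0005, -0.0004], 'force': [-0.539, -0.7493, 0.5437], 'wrist_torque': [-0.0275, 0.0203, 0.0277], 'opening': 1.0011, 'grasp_force': 0.0}
(np.float64(366.28359067477703), np.float64(152.1515216703993))
```

View pics/w2.png

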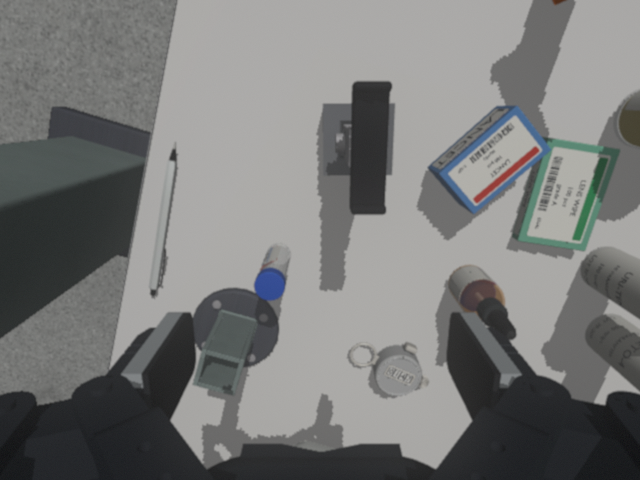

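The enlarged rim shows outer corners at (270,150), (543,232), (437,490) and (177,418), with the window on the -x wall. In w2 the cross bar runs from (371,82) to (369,213), nearly vertical, and the button sits to its left at (340,142).

```bash
python3 -c "
from h import *
p=np.load('w1.npy',allow_pickle=True).item()
c=[onz(p,(315+(x+.5)/6-.5,165+(y+.5)/6-.5),76)[:2] for x,y in((270,150),(543,232),(437,490),(177,418))];c=np.array(c);print('mouth',c.round(1).tolist(),c.mean(0))
for i in range(4): d=c[(i+1)%4]-c[i];print(np.degrees(np.arctan2(d[1],d[0])).round(1),np.hypot(*d).round(1))
p=np.load('w2.npy',allow_pickle=True).item();g=cv2.imread('pics/w2.png')[70:225,335:400].max(2)
for th in(30,40,50):
    n,l,s,k=cv2.connectedComponentsWithStats((g<th).astype(np.uint8))
    if n<2: continue
    i=1+s[1:,4].argmax();m=l==i;r=np.arange(m.shape[0]);
    rows=[(y+70,335+np.flatnonzero(m[y]).min(),335+np.flatnonzero(m[y]).max()) for y in range(len(m)) if m[y].sum()>5]
    print(th,s[i,4],rows[0],rows[-1],[t for t in rows[15:-10:20]])
    # between lips: top face edges at z=111
    for j in(1,2):
        P=np.array([onz(p,(t[j]+(j-1.5),t[0]),111)[:2] for t in rows[20:-20]]);f=np.polyfit(P[:,1],P[:,0],1);print('edge',j,'yaw',np.degrees(np.arctan(-f[0])).round(2),'x at y=357',np.polyval(f,357).round(1))
    print('ends',onz(p,(371,rows[0][0]-.5),118).round(1),onz(p,(369,rows[-1][0]+.5),118).round(1))
"
```

```text
mouth [[464.0, 172.1], [498.2, 172.3], [497.0, 138.2], [463.6, 137.6]] [480.69266675 155.04444045]
0.3 34.2
-92.1 34.2
-179.0 33.4
89.4 34.6
50 2183 (88, np.int64(354), np.int64(381)) (184, np.int64(352), np.int64(369)) [(103, np.int64(353), np.int64(373)), (133, np.int64(352), np.int64(386)), (153, np.int64(352), np.int64(385)), (173, np.int64(351), np.int64(380))]
edge 1 yaw 17.4 x at y=357 525.6
edge 2 yaw 21.61 x at y=357 547.5
ends [525.1 392.6 118. ] [541.9 339.6 118. ]
```

```bash
python3 -c "
from h import *
p=np.load('w2.npy',allow_pickle=True).item();im=cv2.imread('pics/w2.png').max(2)
print(im[74:92,372],im[200:222,370])
A,B=onz(p,(373,82),118),onz(p,(370,213),118);print(A,B,(A+B)/2,np.hypot(*(A-B)[:2]),np.degrees(np.arctan2(-(A-B)[0],(A-B)[1])))
go([536.5,356.5,130],107.4);go([536.5,356.5,58],107.4)"
```

```text
[171 171 171 171 171 169 151 109  66  53  53  57  53  53  49  49  49  47] [ 53  52  52  52  50  53  53  54  57  54  55  54  51  69 113 151 168 170
 170 169 169 169]
[525.24125929 395.72334297 118.        ] [548.16725869 322.96087132 118.        ] [536.70425899 359.34210715 118.        ] 76.28878508591743 17.48859700564649
shift [0.1185 0.0769 0.2597] turn [-0.0012  0.0004 -0.0064]
shift [0.1186 0.0773 0.4396] turn [-0.0012  0.0004 -0.0064]
```

Call:
{"method": "drive_tool", "body": {"motion": [[[-1,0.121,0.078,0.1,-0.001,0,-0.006],[-1,0.121,0.078,0.25,-0.001,0,-0.006],[-1,0.121,0.078,0.36,-0.001,0,-0.006],[-1,0.121,0.078,0.42,-0.001,0,-0.006],[-1,0.121,0.078,0.442,-0.001,0,-0.006]]]}}

```text
time: 3.08
tool_pos: [535.6, 355.7, 56.5]
tool_rot: [0.593, 0.805, -0.001, -0.0]
force: [0.4, 0.4, -0.1]
opening: 1.001
grasp_force: 0.0
```

```bash
python3 -c "
from h import *
st();go([536.7,357.7,56.3],107.4);manip.grab_frame
im=manip.grab_frame('side')[205:305,225:325];cv2.imwrite('pics/c3.png',np.clip(cv2.resize(im[:,:,::-1],None,fx=6,fy=6,interpolation=3)*1.8,0,255).astype(np.uint8))"
```

```text
{'time': 3.075, 'tool_pos': [535.6109, 355.7402, 56.5279], 'tool_rot': [0.5932, 0.8051, -0.001, -0.0003], 'force': [0.3888, 0.4015, -0.0938], 'wrist_torque': [-0.0406, -0.0341, -0.0078], 'opening': 1.0012, 'grasp_force': 0.0}
shift [0.0039 0.0041 0.0006] turn [-0.0013  0.0005 -0.0018]
```

View pics/c3.png

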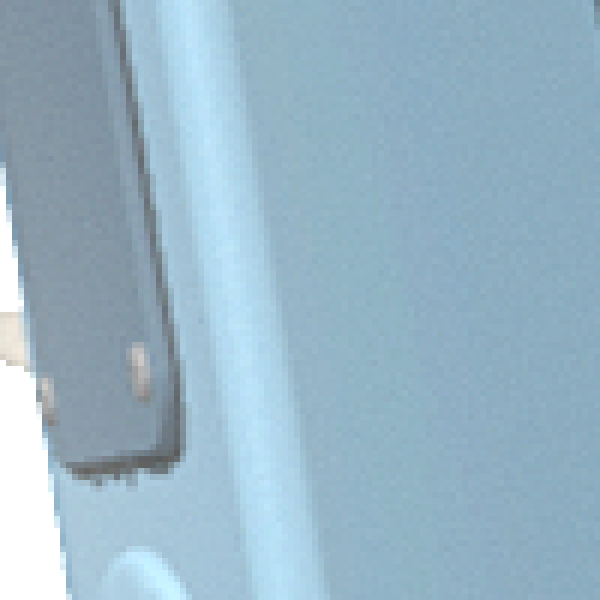

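The arm hides the post in the side view, so I'll close and judge by force and opening.

Call:
{"method": "drive_tool", "body": {"motion": [[[0.2,0.004,0.004,0.001,-0.001,0,-0.002],[0.35,0.004,0.004,0.001,-0.001,0,-0.002],[0.45,0.004,0.004,0.001,-0.001,0,-0.002],[0.45,0.004,0.004,0.001,-0.001,0,-0.002],[0.45,0.004,0.004,0.001,-0.001,0,-0.002]]]}}

```text
time: 3.75
tool_pos: [537.2, 360.4, 58.4]
tool_rot: [0.591, 0.807, 0.001, 0.001]
force: [-4.3, -2.2, 6.2]
opening: 0.28
grasp_force: 16.6
```

Call:
{"method": "drive_tool", "body": {"motion": [[[1,0,0,0,0,0,0],[1,0,0,0,0,0,0],[1,0,0,0,0,0,0],[1,0,0,0,0,0,0]]]}}

```text
time: 4.25
tool_pos: [537.2, 360.4, 58.5]
tool_rot: [0.591, 0.807, 0.001, 0.001]
force: [-4.4, -2.0, 6.2]
opening: 0.278
grasp_force: 59.1
```

Call:
{"method": "drive_tool", "body": {"motion": [[[1,0,0,-0.02,0,0,0],[1,0,0,-0.06,0,0,0],[1,0,0,-0.12,0,0,0],[1,0,0,-0.2,0,0,0],[1,0,0,-0.26,0,0,0]]]}}

```text
time: 4.88
tool_pos: [538.1, 360.6, 164.5]
tool_rot: [0.591, 0.807, 0.002, 0.002]
force: [-0.1, -0.1, -1.1]
opening: 0.278
grasp_force: 58.9
```

```bash
python3 -c "
from h import *
st();p=manip.camera_params('wrist');im=manip.grab_frame('wrist');cv2.imwrite('pics/w3.png',im[:,:,::-1])
np.save('w3.npy',p,allow_pickle=True)
go([481,200,165],90)"
```

```text
{'time': 4.875, 'tool_pos': [538.0578, 360.6489, 164.4778], 'tool_rot': [0.591, 0.8066, 0.0025, 0.0016], 'force': [-0.111, -0.0523, -1.1097], 'wrist_torque': [-0.0426, 0.0154, -0.0759], 'opening': 0.2776, 'grasp_force': 58.8507}
shift [-0.3406 -0.2617  0.0048] turn [ 0.0069 -0.0016  0.195 ]
```

View pics/w3.png

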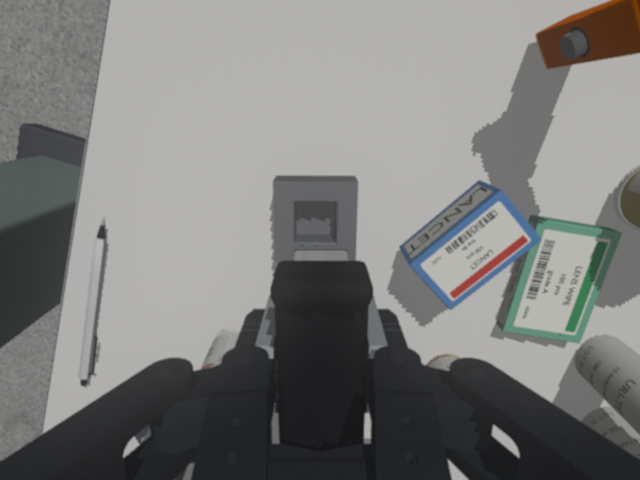

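The post is held upright. The parking block is at (315,220) and the near lip's outer edge is at about v=262. I'll measure the lip to find where the post sits in the hand.

```bash
python3 -c "
from h import *
p=np.load('w3.npy',allow_pickle=True).item();g=cv2.imread('pics/w3.png').max(2)
for v in range(256,312,3):
    d=np.flatnonzero(g[v,240:400]<70)+240; print(v,(d.min(),d.max()) if len(d) else None, g[v,320],g[v,300])
R=Ro.from_quat([0.591,0.8066,0.0025,0.0016]);T=np.array([538.06,360.65,164.48])
for h in(50,53,56,59.5):
    for v in (261,): print(h,[R.inv().apply(onz(p,(u,v),T[2]+h)-T).round(1).tolist() for u in(276,368)])
a=cv2.imread('pics/w3.png')[240:330,240:400];cv2.imwrite('pics/c4.png',np.clip(cv2.resize(a,None,fx=5,fy=5,interpolation=3)*2.5,0,255).astype(np.uint8))
"
```

```text
256 None 131 131
259 None 128 128
262 (np.int64(280), np.int64(360)) 45 46
265 (np.int64(278), np.int64(364)) 43 47
268 (np.int64(276), np.int64(365)) 44 46
271 (np.int64(276), np.int64(366)) 45 46
274 (np.int64(275), np.int64(367)) 42 45
277 (np.int64(275), np.int64(368)) 41 45
280 (np.int64(274), np.int64(369)) 42 45
283 (np.int64(273), np.int64(370)) 45 46
286 (np.int64(272), np.int64(371)) 46 46
289 (np.int64(272), np.int64(371)) 42 47
292 (np.int64(272), np.int64(371)) 41 46
295 (np.int64(271), np.int64(371)) 41 44
298 (np.int64(272), np.int64(371)) 39 43
301 (np.int64(273), np.int64(369)) 38 46
304 (np.int64(275), np.int64(368)) 34 39
307 (np.int64(275), np.int64(367)) 34 37
310 (np.int64(254), np.int64(388)) 32 37
50 [[39.0, -9.4, -50.0], [39.0, 11.9, -49.9]]
53 [[40.1, -9.1, -53.0], [40.0, 11.5, -52.9]]
56 [[41.2, -8.8, -56.0], [41.1, 11.2, -55.9]]
59.5 [[42.4, -8.4, -59.5], [42.4, 10.8, -59.4]]
```

View pics/c4.png

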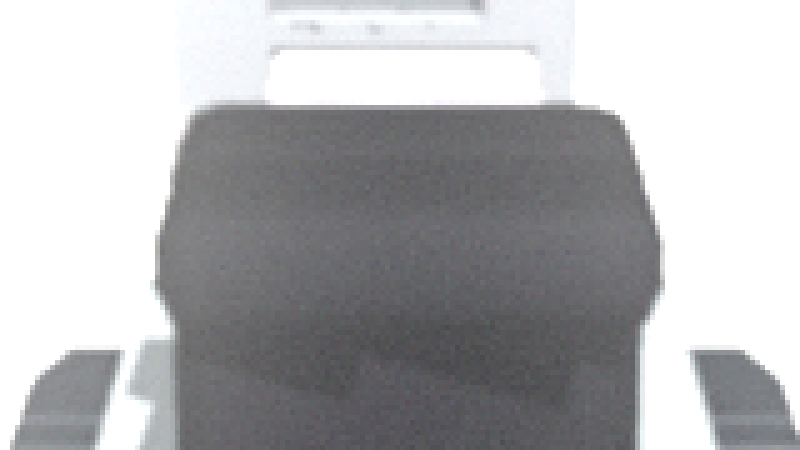

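The crop shows the end face of the bar from v≈261 (bar underside) to v≈283.5 (lip top outer edge). I can solve for height and offset in the hand from these.

```bash
python3 -c "
from h import *
p=np.load('w3.npy',allow_pickle=True).item()
R=Ro.from_quat([0.591,0.8066,0.0025,0.0016]);T=np.array([538.06,360.65,164.48])
X=lambda u,v,h:R.inv().apply(onz(p,(u,v),T[2]+h)-T)
for d in(46,48,50,52,53.5,55,57,59): # TCP height above foot
    a,b=X(320.5,261,96-d),X(321.5,283.5,112-d); w=X(370.5,285,112-d)[1]-X(272.5,285,112-d)[1]
    print(d,'bottomX',a[:2].round(1),'topX',b[:2].round(1),'width',w.round(1))
"
```

```text
46 bottomX [39.   0.9] topX [40.1  1.1] width 19.1
48 bottomX [38.3  0.9] topX [39.3  1.1] width 19.6
50 bottomX [37.5  0.9] topX [38.4  1.1] width 20.1
52 bottomX [36.8  0.9] topX [37.6  1.1] width 20.6
53.5 bottomX [36.3  0.8] topX [36.9  1.1] width 21.0
55 bottomX [35.7  0.8] topX [36.3  1.1] width 21.3
57 bottomX [35.   0.8] topX [35.5  1.1] width 21.8
59 bottomX [34.3  0.8] topX [34.6  1.1] width 22.3
```

```bash
python3 -c "
from h import *
go([480.6,156.5,160],90)"
```

```text
shift [-0.444  -0.2956  0.0169] turn [ 0.0069 -0.0016  0.195 ]
```

Call:
{"method": "drive_tool", "body": {"motion": [[[1,-0.111,-0.074,0,0.007,-0.002,0.05],[1,-0.222,-0.148,0,0.007,-0.002,0.1],[1,-0.333,-0.222,0,0.007,-0.002,0.15],[1,-0.42,-0.28,0.01,0.007,-0.002,0.195],[1,-0.444,-0.295,0.015,0.007,-0.002,0.195]]]}}

```text
time: 5.55
tool_pos: [477.8, 153.6, 155.5]
tool_rot: [0.708, 0.706, -0.004, -0.001]
force: [0.0, 0.3, -0.5]
opening: 0.276
grasp_force: 59.3
```

```bash
python3 -c "
from h import *
p=manip.camera_params('wrist');im=manip.grab_frame('wrist');im=manip.grab_frame('wrist');im=manip.grab_frame('wrist');p=manip.camera_params('wrist');cv2.imwrite('pics/w4.png',im[:,:,::-1])
np.save('w4.npy',p,allow_pickle=True);st();go([480.6,156.5,145],90)
a=im[::-1][::-1][200:480,150:490,::-1];cv2.imwrite('pics/c5.png',np.clip(cv2.resize(a,None,fx=2,fy=2,interpolation=3)*1.8,0,255).astype(np.uint8))"
```

```text
{'time': 5.7, 'tool_pos': [478.7709, 155.5894, 155.734], 'tool_rot': [0.7073, 0.7069, -0.0034, -0.0011], 'force': [0.1328, 0.9518, -1.9639], 'wrist_torque': [0.0381, -0.0191, 0.0016], 'opening': 0.2751, 'grasp_force': 59.2965}
shift [0.0024 0.0047 0.0268] turn [-0.0041  0.0021 -0.0003]
```

Call:
{"method": "drive_tool", "body": {"motion": [[[1,0,0,0,0,0,0],[1,0,0,0,0,0,0],[1,0,0,0,0,0,0]]]}}

```text
time: 6.08
tool_pos: [478.4, 156.0, 155.3]
tool_rot: [0.707, 0.707, -0.004, -0.001]
force: [0.5, 0.2, -2.0]
opening: 0.281
grasp_force: 59.3
```

```bash
python3 -c "
from h import *
st();go([480.6,156.5,145],90)
p=manip.camera_params('wrist');im=manip.grab_frame('wrist');cv2.imwrite('pics/w5.png',im[:,:,::-1]);np.save('w5.npy',p,allow_pickle=True)
print(proj(p,[480.6,154.3,76]))
a=im[150:450,160:490,::-1];cv2.imwrite('pics/c5.png',np.clip(cv2.resize(a,None,fx=2,fy=2,interpolation=3)*2,0,255).astype(np.uint8))"
```

```text
{'time': 6.075, 'tool_pos': [478.3648, 156.0245, 155.3345], 'tool_rot': [0.7068, 0.7074, -0.0039, -0.0013], 'force': [0.5392, 0.1908, -2.0317], 'wrist_torque': [0.0254, -0.0078, -0.0456], 'opening': 0.2809, 'grasp_force': 59.2977}
shift [0.0013 0.0058 0.0258] turn [-0.0047  0.0024  0.0006]
(np.float64(324.3077487600858), np.float64(250.60460401711592))
```

View pics/c5.png

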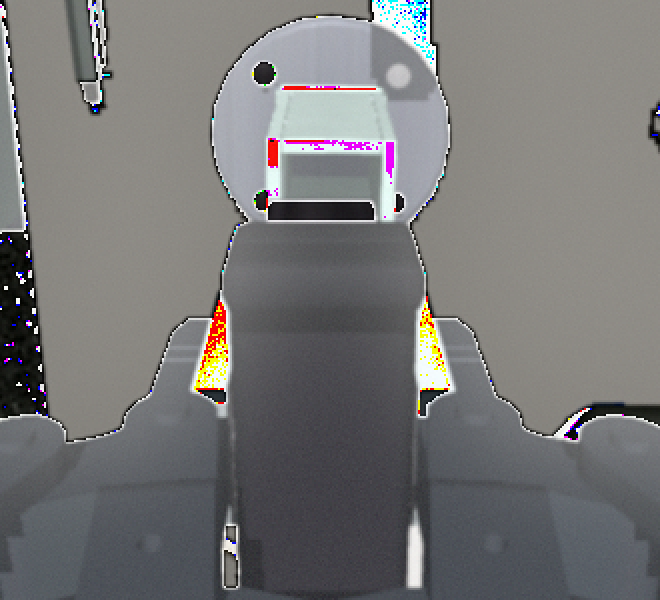

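The crop shows the tube's rim (outer edges x=268 to 395, far edge y=139) and, just above the bar, the bottom of the post's aluminium face (x=268 to 374, top y=202). I'll compare these two positions.

```bash
python3 -c "
from h import *
p=np.load('w5.npy',allow_pickle=True).item();g=cv2.imread('pics/w5.png').astype(int).max(2)
print(g[255,285:360].tolist());print(g[205:262,320].tolist());print(g[224,285:365].tolist())
"
```

```text
[86, 87, 88, 97, 108, 116, 126, 128, 125, 131, 144, 147, 149, 149, 150, 148, 146, 145, 143, 143, 142, 144, 145, 144, 145, 146, 147, 147, 147, 149, 149, 148, 147, 147, 148, 146, 146, 146, 147, 144, 144, 143, 143, 142, 143, 142, 142, 142, 143, 142, 143, 143, 144, 145, 145, 144, 144, 144, 142, 144, 143, 134, 104, 74, 76, 105, 121, 125, 126, 126, 125, 124, 130, 136, 134]
[103, 103, 103, 104, 105, 105, 104, 104, 103, 104, 105, 104, 104, 110, 127, 133, 129, 127, 127, 128, 126, 106, 71, 61, 60, 61, 61, 62, 63, 62, 61, 62, 63, 65, 65, 68, 68, 65, 68, 67, 68, 66, 66, 65, 76, 117, 142, 148, 146, 147, 146, 147, 147, 148, 143, 115, 71]
[89, 89, 88, 87, 87, 87, 84, 88, 115, 132, 136, 136, 135, 133, 125, 115, 117, 125, 125, 125, 125, 126, 126, 125, 125, 127, 128, 127, 127, 127, 127, 126, 128, 128, 128, 128, 128, 126, 126, 127, 126, 125, 126, 125, 127, 127, 126, 128, 128, 128, 128, 127, 129, 127, 127, 128, 128, 127, 128, 128, 128, 126, 127, 128, 123, 113, 115, 125, 129, 130, 129, 130, 119, 97, 85, 85, 86, 86, 87, 86]
```

```bash
python3 -c "
from h import *
p=np.load('w5.npy',allow_pickle=True).item()
m=np.array([onz(p,(325.3,224),76)[0]+0, onz(p,(325.3,218.3),76)[1]-17.5]);print('mouth',m,'inner',onz(p,(325.3,226.5),76)[1]-13.5, 'width',onz(p,(358,224),76)[0]-onz(p,(292.7,224),76)[0])
for d in(50,52.5,55,58):
    z=155.33-d+8;print(d,'post',onz(p,(320.6,252),z)[0].round(2),(onz(p,(320.6,249.5),z)[1]-12).round(2),'w',onz(p,(346.7,252),z)[0]-onz(p,(294.5,252),z)[0])
"
```

```text
mouth [481.08021131 154.98642295] inner 154.44903401425523 width 34.96821323346552
50 post 478.9 155.46 w 23.745057533015597
52.5 post 478.88 154.62 w 24.064858527303045
55 post 478.86 153.78 w 24.384659521590493
58 post 478.83 152.78 w 24.76842071473544
```

Call:
{"method": "drive_tool", "body": {"motion": [[[1,0,0.0045,0,-0.0047,0.0024,0],[1,0,0.0045,0.03,-0.0047,0.0024,0],[1,0,0.0045,0.06,-0.0047,0.0024,0],[1,0,0.0045,0.08,-0.0047,0.0024,0],[1,0,0.0045,0.093,-0.0047,0.0024,0]]]}}

```text
time: 6.75
tool_pos: [479.4, 155.2, 117.2]
tool_rot: [0.707, 0.707, -0.0, -0.0]
force: [-0.2, 0.1, -1.9]
opening: 0.273
grasp_force: 59.3
```

Call:
{"method": "drive_tool", "body": {"motion": [[[1,0,0,0,0,0,0]]]}}

```text
time: 6.88
tool_pos: [479.5, 155.2, 117.6]
tool_rot: [0.707, 0.707, -0.0, -0.0]
force: [0.0, -0.1, -1.7]
opening: 0.271
grasp_force: 59.3
```

```bash
python3 -c "
from h import *
st();go([480.5,156.3,100],90)"
```

```text
{'time': 6.875, 'tool_pos': [479.4932, 155.1868, 117.615], 'tool_rot': [0.7072, 0.707, -0.0004, -0.0003], 'force': [0.0332, -0.1172, -1.6781], 'wrist_torque': [-0.0071, 0.0175, 0.0034], 'opening': 0.2713, 'grasp_force': 59.3051}
shift [0.0028 0.0026 0.044 ] turn [-0.0006  0.0001 -0.0002]
```

Call:
{"method": "drive_tool", "body": {"motion": [[[1,0.002,0.002,0,0,0,0],[1,0.002,0.002,0.02,0,0,0],[1,0.002,0.002,0.04,0,0,0],[1,0.002,0.002,0.055,0,0,0],[1,0.002,0.002,0.055,0,0,0]]]}}

```text
time: 7.5
tool_pos: [480.0, 156.0, 95.4]
tool_rot: [0.707, 0.707, -0.001, -0.0]
force: [0.6, 0.9, -1.2]
opening: 0.275
grasp_force: 59.3
```

```bash
python3 -c "
from h import *
st();go([480.4,156,79],90)"
```

```text
{'time': 7.5, 'tool_pos': [480.039, 155.986, 95.3677], 'tool_rot': [0.7072, 0.707, -0.0006, -0.0005], 'force': [0.6409, 0.8616, -1.2039], 'wrist_torque': [0.0318, -0.0088, 0.0258], 'opening': 0.2753, 'grasp_force': 59.3316}
shift [0.     0.001  0.0409] turn [-0.0009  0.0001 -0.0002]
```

Call:
{"method": "drive_tool", "body": {"motion": [[[1,0,0.001,0.008,0,0,0],[1,0,0.001,0.016,0,0,0],[1,0,0.001,0.024,0,0,0],[1,0,0.001,0.03,0,0,0],[1,0,0.001,0.033,0,0,0]]]}}

```text
time: 8.12
tool_pos: [481.0, 156.0, 82.8]
tool_rot: [0.707, 0.707, -0.0, -0.0]
force: [0.4, -0.4, -1.9]
opening: 0.273
grasp_force: 59.4
```

```bash
python3 -c "
from h import *
st()"
```

```text
{'time': 8.125, 'tool_pos': [480.9664, 156.0393, 82.808], 'tool_rot': [0.7072, 0.707, -0.0001, -0.0], 'force': [0.4314, -0.4305, -1.9298], 'wrist_torque': [0.0012, 0.0286, 0.0099], 'opening': 0.2731, 'grasp_force': 59.355}
```

Call:
{"method": "drive_tool", "body": {"motion": [[[1,0,0,0.004,0,0,0],[1,0,0,0.008,0,0,0],[1,0,0,0.011,0,0,0],[1,0,0,0.011,0,0,0]]]}}

```text
time: 8.62
tool_pos: [480.9, 156.0, 78.5]
tool_rot: [0.707, 0.707, -0.0, -0.0]
force: [-0.6, 0.3, -2.0]
opening: 0.27
grasp_force: 59.4
```

Call:
{"method": "drive_tool", "body": {"motion": [[[0,0,0,0,0,0,0],[-0.3,0,0,0,0,0,0],[-0.3,0,0,0,0,0,0],[-0.3,0,0,0,0,0,0]]]}}

```text
time: 9.12
tool_pos: [481.2, 156.1, 78.7]
tool_rot: [0.707, 0.707, 0.0, 0.0]
force: [-0.2, 0.3, 0.5]
opening: 0.652
grasp_force: 0.0
```

Call:
{"method": "drive_tool", "body": {"motion": [[[-0.3,0,0,-0.02,0,0,0],[-0.3,0,0,-0.08,0,0,0],[-0.3,0,0,-0.16,0,0,0],[-0.3,0,0,-0.19,0,0,0],[0,0,0,-0.19,0,0,0]]]}}

```text
time: 9.75
tool_pos: [481.6, 156.1, 155.4]
tool_rot: [0.707, 0.707, 0.001, 0.001]
force: [-0.4, 0.2, -0.3]
opening: 0.503
grasp_force: 0.0
```

Call:
{"method": "drive_tool", "body": {"motion": [[[1,0,0,0,0,0,0],[1,0,0,0,0,0,0],[1,0,0,0,0,0,0],[1,0,0,0,0,0,0],[1,0,0,0,0,0,0]]]}}

```text
time: 10.38
tool_pos: [481.0, 156.0, 154.4]
tool_rot: [0.707, 0.707, -0.0, -0.0]
force: [-0.3, -0.1, -0.1]
opening: 0.001
grasp_force: 0.0
```

```bash
python3 -c "
from h import *
st();go([481,154.5,140],90)
p=manip.camera_params('wrist');im=manip.grab_frame('wrist');cv2.imwrite('pics/w6.png',im[:,:,::-1]);np.save('w6.npy',p,allow_pickle=True)
g=im.max(2).astype(int)
print([int(x) for x in g[200:330:2,321]])
for v in range(230,330,6):
  d=np.flatnonzero(g[v,240:400]<70)+240; print(v,(d.min(),d.max()) if len(d) else None)
print('lip top outer if foot at 26+-:',[np.round(proj(p,[481,154.9+39,f+112]),1).tolist()+[f] for f in (8,26)], [np.round(proj(p,[481,154.9+39,f+96]),1).tolist() for f in (8,26)])"
```

```text
{'time': 10.375, 'tool_pos': [480.9801, 156.0406, 154.4367], 'tool_rot': [0.7072, 0.707, -0.0001, -0.0], 'force': [-0.2774, -0.0879, -0.0633], 'wrist_torque': [0.0259, 0.0226, -0.0024], 'opening': 0.0008, 'grasp_force': 0.0}
shift [-0.0038  0.0001  0.0361] turn [-0.0001  0.     -0.0001]
[43, 44, 46, 47, 48, 50, 48, 46, 43, 41, 41, 41, 39, 41, 42, 47, 46, 44, 44, 45, 46, 46, 46, 46, 46, 46, 46, 47, 46, 48, 47, 47, 47, 48, 48, 47, 48, 50, 50, 49, 50, 49, 50, 49, 52, 51, 50, 50, 51, 52, 52, 51, 52, 50, 51, 53, 51, 50, 51, 50, 50, 50, 50, 48, 50]
230 (np.int64(297), np.int64(352))
236 (np.int64(297), np.int64(352))
242 (np.int64(299), np.int64(352))
248 (np.int64(299), np.int64(350))
254 (np.int64(299), np.int64(350))
260 (np.int64(300), np.int64(358))
266 (np.int64(300), np.int64(351))
272 (np.int64(299), np.int64(350))
278 (np.int64(300), np.int64(349))
284 (np.int64(300), np.int64(349))
290 (np.int64(300), np.int64(349))
296 (np.int64(300), np.int64(349))
302 (np.int64(300), np.int64(349))
308 (np.int64(317), np.int64(349))
314 (np.int64(284), np.int64(358))
320 (np.int64(281), np.int64(361))
326 (np.int64(280), np.int64(362))
lip top outer if foot at 26+-: [[318.5, 195.7, 8], [318.2, 205.0, 26]] [[318.7, 188.9], [318.4, 196.7]]
```

Call:
{"method": "drive_tool", "body": {"motion": [[[1,-0.0035,0,0.02,0,0,0],[1,-0.0035,0,0.045,0,0,0],[1,-0.0035,0,0.055,0,0,0],[1,-0.0035,0,0.063,0,0,0],[1,-0.0035,0,0.07,0,0,0]]]}}

```text
time: 11.05
tool_pos: [481.3, 154.7, 126.7]
tool_rot: [0.707, 0.707, 0.0, 0.0]
force: [-1.4, 0.1, 3.5]
opening: 0.001
grasp_force: 1.5
```

Call:
{"method": "drive_tool", "body": {"motion": [[[1,0,0,0.006,0,0,0],[1,0,0,0.012,0,0,0],[1,0,0,0.016,0,0,0],[1,0,0,0.02,0,0,0]]]}}

```text
time: 11.55
tool_pos: [481.0, 154.7, 118.5]
tool_rot: [0.707, 0.707, -0.0, 0.0]
force: [-1.5, 0.5, 2.5]
opening: 0.001
grasp_force: 1.6
```

Call:
{"method": "drive_tool", "body": {"motion": [[[1,0,0,0.004,0,0,0],[1,0,0,0.008,0,0,0],[1,0,0,0.011,0,0,0],[1,0,0,0.011,0,0,0]]]}}

```text
time: 12.05
tool_pos: [480.9, 154.6, 113.8]
tool_rot: [0.707, 0.707, -0.0, -0.0]
force: [0.8, -0.2, 0.7]
opening: -0.001
grasp_force: 0.0
```

Force dropped and sideways load has gone, so the button has popped. Now the steady push.

Call:
{"method": "drive_tool", "body": {"motion": [[[1,0,0,0.002,0,0,0],[1,0,0,0.003,0,0,0],[1,0,0,0.003,0,0,0]]]}}

```text
time: 12.42
tool_pos: [481.1, 154.6, 113.0]
tool_rot: [0.707, 0.707, 0.0, 0.0]
force: [-0.6, -0.1, 0.9]
opening: 0.002
grasp_force: 0.6
```

Call:
{"method": "drive_tool", "body": {"motion": [[[1,0,0,0.001,0,0,0],[1,0,0,0.0015,0,0,0],[1,0,0,0.0015,0,0,0]]]}}

```text
time: 12.8
tool_pos: [481.7, 154.7, 113.1]
tool_rot: [0.707, 0.707, 0.001, 0.001]
force: [-0.7, 0.4, 5.8]
opening: 0.003
grasp_force: 2.7
```

Call:
{"method": "drive_tool", "body": {"motion": [[[1,0,0,0.001,0,0,0],[1,0,0,0.002,0,0,0],[1,0,0,0.002,0,0,0]]]}}

```text
time: 13.18
tool_pos: [482.4, 154.7, 113.0]
tool_rot: [0.707, 0.707, 0.001, 0.001]
force: [-0.5, -1.1, 9.9]
opening: 0.001
grasp_force: 4.7
```

Call:
{"method": "drive_tool", "body": {"motion": [[[1,0,-0.001,0.0015,0,0,0],[1,0,-0.001,0.003,0,0,0],[1,0,-0.001,0.0033,0,0,0]]]}}

```text
time: 13.55
tool_pos: [483.2, 154.8, 113.0]
tool_rot: [0.707, 0.707, 0.002, 0.002]
force: [-1.2, 0.3, 16.3]
opening: -0.001
grasp_force: 8.1
```

Call:
{"method": "drive_tool", "body": {"motion": [[[1,0,0,0.0005,0,0,0],[1,0,0,0.0005,0,0,0],[1,0,0,0.0005,0,0,0],[1,0,0,0.0005,0,0,0],[1,0,0,0.0005,0,0,0]]]}}

```text
time: 14.18
tool_pos: [483.4, 154.8, 113.0]
tool_rot: [0.707, 0.707, 0.002, 0.002]
force: [-1.1, -1.0, 16.7]
opening: -0.003
grasp_force: 8.3
```

Call:
{"method": "drive_tool", "body": {"motion": [[[1,0,0,0,0,0,0],[1,0,0,0,0,0,0],[1,0,0,0,0,0,0],[1,0,0,0,0,0,0],[1,0,0,0,0,0,0]]]}}

```text
time: 14.8
tool_pos: [483.3, 154.8, 112.9]
tool_rot: [0.707, 0.707, 0.002, 0.002]
force: [-0.9, -0.3, 17.0]
opening: -0.001
grasp_force: 8.3
```

Call:
{"method": "drive_tool", "body": {"motion": [[[1,0,0,-0.01,0,0,0],[1,0,0,-0.06,0,0,0],[1,0,0,-0.16,0,0,0],[1,0,0,-0.26,0,0,0],[1,0,0,-0.3,0,0,0]]]}}

```text
time: 15.42
tool_pos: [481.5, 154.7, 232.0]
tool_rot: [0.707, 0.707, 0.001, 0.001]
force: [0.9, 0.4, -0.4]
opening: 0.0
grasp_force: 0.0
```

Call:
{"method": "drive_tool", "body": {"motion": [[[1,-0.15,-0.02,0,0,0,0],[1,-0.3,-0.06,0,0,0,0],[1,-0.45,-0.1,0,0,0,0],[1,-0.6,-0.13,0,0,0,0],[1,-0.75,-0.16,0,0,0,0]]]}}

```text
time: 16.05
tool_pos: [415.3, -146.7, 229.0]
tool_rot: [0.707, 0.707, -0.0, -0.001]
force: [0.5, -0.9, 0.2]
opening: -0.005
grasp_force: 0.0
```

```bash
python3 -c "
from h import *
st();p=manip.camera_params('side');im=manip.grab_frame('side');t=manip.grab_frame('top');cv2.imwrite('pics/s9.png',im[:,:,::-1]);cv2.imwrite('pics/t9.png',t[:,:,::-1])
for n,X in dict(button=[462,154.9,58],bartop=[481,154.9,113],lipL=[481,193.9,120],lipR=[481,115.9,120],rim=[463,154.9,76]).items(): print(n,np.round(proj(p,X),1))
u,v=map(int,np.round(proj(p,[462,154.9,58])));print(im.max(2)[v-16:v+9,u-12:u+13])
q=manip.camera_params('top');print('top bar',proj(q,[481,154.9,113]))
g=t.max(2);m=(g<58).astype(np.uint8)[265:305,350:425];n,l,s,c=cv2.connectedComponentsWithStats(m);print([(a.tolist(),b.round(1).tolist()) for a,b in zip(s[1:],c[1:]) if a[4]>40])
"
```

```text
{'time': 16.05, 'tool_pos': [415.2736, -146.684, 228.9716], 'tool_rot': [0.7072, 0.707, -0.0, -0.0007], 'force': [0.4837, -0.9269, 0.1809], 'wrist_torque': [-0.0002, -0.0659, -0.0615], 'opening': -0.0046, 'grasp_force': 0.0}
button [379.8 286.7]
bartop [381.1 252.8]
lipL [358.1 248.4]
lipR [404.6 249.8]
rim [380.3 277.2]
[[ 72  72  71  74  73  72  75  75  73  75  85  92 106  99  66  63  91 104
  100 102 100 101 102 100 101]
 [ 71  72  71  71  71  73  72  71  73  74  75  78  81  72  62  63  76  94
  101 100  97 100 100 101 100]
 [ 72  70  70  72  71  71  70  73  71  74  68  64  68  64  54  56  63  90
  102  97 100  98  98 100 100]
 [ 69  71  71  70  73  72  72  71  70  73  69  63  54  54  53  53  64  77
   91 100  98  99  97  99  99]
 [ 69  69  69  72  71  72  71  70  72  72  74  67  58  51  57  68  71  70
   74  89  98  95  97  98  99]
 [ 68  68  68  70  69  70  71  71  71  73  73  68  57  53  63  74  72  68
   80  95  95  96  97  96  96]
 [ 68  68  70  67  69  69  69  70  71  72  72  66  58  53  61  70  71  69
   85  99  93  94  96  96  95]
 [ 68  68  67  69  68  68  70  69  71  69 
[... 1258 characters left out ...]
3  61  62  62  56  56  60  67  70
   69  69  76  76  77  81  78]
 [ 73  69  58  55  58  60  59  58  59  61  59  63  62  60  60  57  63  71
   69  67  74  78  78  79  80]
 [ 74  73  61  53  55  57  57  60  58  58  60  61  60  59  59  53  61  68
   68  66  70  75  78  75  75]
 [ 74  74  66  57  56  56  55  57  55  60  59  60  60  58  57  55  58  64
   69  67  66  71  77  76  77]
 [ 71  74  73  61  51  54  56  56  55  59  56  58  57  56  60  56  57  59
   67  70  67  69  73  76  75]
 [ 74  73  74  67  55  53  56  54  56  54  56  56  57  57  56  62  63  61
   63  66  67  67  67  69  73]]
top bar (np.float64(386.5961735872811), np.float64(283.9656941342619))
[([13, 4, 45, 25, 551], [35.3, 18.3])]
```

The arm still blocks the side view, so I'll move back toward the start pose and check again.

Call:
{"method": "drive_tool", "body": {"motion": [[[1,-0.15,-0.04,0,0,0,0],[1,-0.3,-0.08,0,0,0,0],[1,-0.45,-0.13,0,0,0,0],[1,-0.6,-0.2,0,0,0,0],[1,-0.7,-0.25,0,0,0,0]]]}}

```text
time: 16.77
tool_pos: [315.6, -426.2, 228.7]
tool_rot: [0.707, 0.707, 0.0, -0.001]
force: [0.8, -0.1, -0.7]
opening: 0.001
grasp_force: 0.0
```

Call:
{"method": "drive_tool", "body": {"motion": [[[1,-0.1,-0.1,0,0,0,0],[1,-0.2,-0.2,0,0,0,0],[1,-0.28,-0.3,0,0,0,0],[1,-0.28,-0.36,0,0,0,0]]]}}

```text
time: 17.27
tool_pos: [170.9, -538.0, 228.4]
tool_rot: [0.708, 0.706, 0.001, -0.001]
force: [-1.0, 0.1, 0.4]
opening: 0.001
grasp_force: 0.0
```

```bash
python3 -c "
from h import *
st();im=manip.grab_frame('side');cv2.imwrite('pics/s10.png',im[:,:,::-1]);g=im.max(2)
np.set_printoptions(linewidth=200);print(g[244:302:1,365:396])
for X in([481,193.9,120],[481,115.9,120]): pass
m=(g<62).astype(np.uint8)[235:275,345:420];n,l,s,c=cv2.connectedComponentsWithStats(m);print([(a.tolist(),b.round(1).tolist()) for a,b in zip(s[1:],c[1:]) if a[4]>30])
"
```

```text
{'time': 17.275, 'tool_pos': [170.9343, -538.0326, 228.37], 'tool_rot': [0.7079, 0.7063, 0.0006, -0.0008], 'force': [-1.0416, 0.0991, 0.3921], 'wrist_torque': [0.0345, -0.0395, -0.0107], 'opening': 0.0011, 'grasp_force': 0.0}
[[159 160 160 ... 159 160 160]
 [160 160 160 ... 159 161 160]
 [159 159 160 ... 160 158 160]
 ...
 [ 75  77  59 ... 119 153 169]
 [ 77  72  58 ...  58 101 135]
 [ 56  49  69 ...  44  52  69]]
[([12, 13, 47, 14, 429], [34.9, 21.3])]
```

```bash
python3 -c "
import cv2,numpy as np
g=cv2.imread('pics/s10.png').max(2)
for r in g[272:302,366:396]: print(' '.join(map(str,r)))
"
```

```text
164 150 148 121 97 84 107 120 103 102 106 110 109 110 109 108 108 110 109 112 93 65 56 81 144 169 160 161 160 160
147 152 173 135 97 86 108 117 105 105 108 110 108 109 110 108 108 109 110 112 93 64 56 88 148 166 160 158 160 161
167 170 146 112 98 87 108 117 106 106 109 111 109 110 109 107 109 109 110 111 91 63 56 76 140 167 160 161 160 160
162 138 105 96 99 80 105 118 109 110 109 109 112 111 111 108 108 111 110 112 87 59 56 67 136 166 160 162 160 159
161 122 82 92 99 86 96 111 107 104 108 108 108 111 112 111 111 110 112 112 86 52 51 65 135 167 162 160 160 160
166 127 76 106 122 114 116 131 116 96 101 103 105 105 104 104 105 107 103 107 93 94 92 88 142 165 161 160 160 159
163 154 136 114 97 94 94 103 95 78 81 85 84 86 86 85 85 89 88 93 96 106 104 114 148 167 161 162 158 161
161 165 160 117 81 76 78 79 77 70 71 74 73 72 73 70 74 75 70 77 87 87 85 96 143 164 160 161 161 159
161 165 148 104 78 80 79 80 79 76 72 74 71 72 73 74 73 74 68 75 82 81 75 83 142 165 160 158 161 159
161 165 142 96 77 79 80 80 78 75 74 73 75 73 74 72 74 76 74 76 81 80 74 81 139 167 161 160 161 161
161 165 146 99 75
[... 1258 characters left out ...]
3 136 167 163 159 160 161 160
168 176 132 78 77 77 79 73 74 75 75 75 75 77 74 72 71 72 75 76 72 70 79 140 166 161 162 159 161 161
125 123 101 79 77 82 79 73 75 77 76 78 73 74 75 76 74 73 76 77 74 72 82 142 170 162 160 160 160 161
59 58 68 80 78 78 78 75 71 78 75 74 76 76 75 76 75 70 73 73 74 73 70 121 162 167 165 161 161 160
57 50 69 83 79 79 80 78 75 77 75 75 76 75 75 76 78 77 76 75 74 74 64 78 110 137 161 169 163 161
77 59 77 87 80 78 80 78 77 76 76 76 74 76 77 77 75 80 83 79 76 74 82 98 111 122 117 119 153 169
72 58 75 83 80 79 80 79 74 74 77 75 76 76 75 76 75 81 83 79 80 76 77 89 93 94 72 58 101 135
49 69 93 88 78 78 80 78 75 73 74 77 77 77 76 76 76 80 80 80 82 78 70 69 71 70 54 44 52 69
```

The button's lit top edge and disc show in the window at about (379,287), and the cross bar sits at seated height. I'll hand in.

```bash
python3 -c "
from workcell import manip
print(manip.close_job())"
```

```text
the job is handed in; nothing more can be done
None
```

The post is seated on the stand's tube floor with its button out through the window. I held about 17 N on its top for over a second, then let go and handed the job in at about 17 s. The final camera check matched a full seat, but hand-in returned no verdict.

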